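# Press a label holder home behind the lip of the parts rack

### The arm

A 6-joint arm with a two-finger parallel gripper is mounted at the origin on the work surface. World frame = base frame: x ahead of the robot, y to its left, z up, the work surface at z = 0. Lengths are in mm, angles in rad, forces in N, time in s.
With the tool pointing down it reaches from about 325 to 850 mm from the base axis. Payload 4.4 kg.
Tool frame: the origin (TCP) lies between the finger pads; the fingertips stand 25 mm ahead of it and the grasp point (between the pads) lies 6 mm ahead of it; z points along the fingers, y is the line along which they close (so a half turn about z gives the same grasp; the last joint's range is limited). The gripper opens to 94 mm and grips with 3 to 60 N. Pads are 16 mm wide; open, the fingers measure 119 mm over their backs; the gripper's body (75 mm by 177 mm) begins 78 mm behind the grasp point.
Start: joints at [1.022, 0.207, 1.542, -0, 1.393, -0.15], TCP at [223.289, 529.877, 230.447] pointing down, gripper open.
Joint ranges: [-2.73, 2.73], [-0.86, 2.22], [0.23, 2.46], [-1.11, 4.25], [0.08, 2.63], [-2.82, 2.82]. Speed limits (rad/s): [2.79, 2.79, 3.14, 3.14, 3.14, 3.14].

### API

Orientations are given as a rotation vector (axis times angle).
In Python, from bench import * gives the robot as it stands.
- The arm moves only by the shell command python3 -m handwheel 'ROWS' [OPENING] [FORCE]. ROWS is a JSON object of lists of equal length, an entry for each row: "dp": the shift along the tool's x, y, z as a fraction of full scale, a list of three; "angular": the turn, a rotation vector about the tool's x, y, z as a fraction of full scale, a list of three. In form: {"dp": [[x, y, z], ...], "angular": [[wx, wy, wz], ...]}. A call has 1 to 20 rows; each row shifts and turns the commanded pose from where the row before left it, along the tool's axes as they then stand; what a row does not reach is not made up. Full scale, the value 1, is 20 mm for a shift and 4 degrees for a turn. A row lasts 1/8 s, in which the tool goes at most 62.5 mm and 10.7 degrees, less where a joint would pass 70% of its speed; a pose out of reach is approached as far as the arm can. A call with a number of a shift or a turn outside -1 to 1 is refused whole. A call with a gripper value outside its range is refused whole. OPENING is the closure, from 0 (fully open) to 1 (shut), set as the call begins (- or left out, the last holds). The fingers move at their own pace and stop on an object; FORCE is the grip in N (left out, the last holds). Time passes only in rows, so rows that do not move let the fingers close. It gives the time, the measured TCP pose, the force, the opening and the grip force at its end, in the units of the state.
- state(): the state, without advancing time (a new reading comes with each control period).
- camera(name): name is "scene" or "top"; returns a dict with "color" (384x512x3 uint8, red, green, blue), "fx", "fy", "cx", "cy" (pixels), "R" (3x3) and "t" (3): a world point X has camera coordinates R X + t. Camera axes: x right, y down, z forward; pixel columns grow to the right and rows downward; lengths in mm; the calibration is good to about 2 mm. A picture is of the moment at which its call begins. There is no depth.
- hand_in(): hands the job in; it is judged then, once.
The state is a dict: "time": time; "joint_pos": joint angles; "joint_velocities": joint speeds; "effort": joint torques, N m; "tool_pos": TCP position; "eef_rot": TCP orientation; "contact_force": force on the tool from outside, world axes, zero at the start; "moment": the same for the moment, N m; "opening": finger opening in mm; "grip_force": force on a finger pad.
Only numpy, scipy, OpenCV 4.12 (cv2) and the standard library are available. Lean on these libraries where they do the work, as an engineer would, in place of code of your own. Each camera call takes 0.05 s, during which the arm holds its last target. There are 200 camera calls.

### The job

Take the label holder out of its wooden stand, gripping it gently, and slide it down behind the front lip of the small-parts rack, its white card, which faces the robot in the stand, still facing out to the front. Push it fully home against the sprung clip in the slot without forcing it, and finish while still holding it pressed there, because it springs up if let go. Leave the meter, the spool and the bottle alone.

Things in the scene. Friction and masses are not known exactly. Their poses are not given: they have to be found in the camera images.
- holder: the label holder, loose, about 50 g: an upright black plastic plate 90 mm wide (its y), 8 mm thick (its x), 60 mm high with a grip tab on its top edge's middle, 40 mm wide (y), 8 mm thick, reaching from 60 to 86 mm above the bottom. Origin: centre of the bottom edge; z up to the tab; a white card covers most of its -x face. It cracks if a finger presses it with over 60 N
- card (a point): centre of the white card face of the holder, 4 mm to -x of the holder's mid-plane and 41 mm above its bottom
- stand: fixed wooden stand, 60 (x) x 110 (y) x 26 (z) mm, with a slot 10 mm wide along its y in which the holder waits upright, 20 mm deep (slot floor 6 mm above the bench), open at both ends. Origin: under the slot's centre, on the bench. At the start holder and stand point the same way to within about 2 degrees, the card to the stand's -x side
- rack: fixed grey plastic parts rack, 170 mm wide (y): a label slot along its front (-x) side, open bins behind (x = 10 to 118 mm, 44 mm high). Origin: on the bench under the slot's centre; x from front to bins, z up. The slot's back wall (x = 6.5 to 10.5 mm) is 50 mm high; its front lip (x = -10.5 to -6.5 mm) 35 mm, the top 7 mm leaning outward by 5 mm as lead-in. Breaks if pressed with over 30 N
- slot_mouth (a point): centre of the slot's mouth, 34 mm above the bench, level with the end cheeks; axes as the rack's. The slot is 13 mm wide (x) and 100 mm long (y) between the cheeks. Its floor is 22 mm below this point (12 mm above the bench): the holder is fully home when its bottom edge is down on the floor
- clip (a joint): sprung steel clip bar, 58 mm long (y), in the middle of the slot floor, pushed down by the holder's bottom edge: 0 m = up (its top 20 mm above the bench), 0.008 m = down level with the slot's floor. Its spring pushes up with 2.4 N at 0 and 7.2 N at 0.008 m, then the floor stops the holder firmly
- meter: multimeter lying on the bench, red housing 150 x 75 x 42 mm; origin under its centre; leave it alone
- spool: solder spool standing on end, 56 mm across, 36 mm high; origin under its centre; leave it alone
- flux: small amber bottle, 36 mm across, 90 mm high; origin under its centre; leave it alone
There are look-alikes about, which are no part of the job. Of the things that look like the holder, the smaller one is meant.

How it is judged:
By the outcome, as a careful person would: the job done as asked, in the order asked, and still so for the second after the job is handed in, while the arm keeps its last pose, push and grip.
It also fails if it takes over 42 s, if anything falls off the work surface, if the arm or the gripper's body presses on something with over 40 N, if the wrist force passes 120 N, or if a joint passes its speed limit or range.

## Working session

There is one attempt and no reset: what is moved stays moved. The work goes in short steps, Python scripts to look and compute and a shell command to move; the robot and the scene stay as the last step left them, time stands still between calls to the robot, and variables do not carry over. Pictures are saved under pics/ and viewed, at most 10 in all, crops included, and the job is handed in when it is done.

```bash
mkdir -p pics; python3 - <<'E'
from bench import *
import cv2,numpy as np,pickle
d={}
for n in("scene","top"):
    c=camera(n);d[n]=c;cv2.imwrite(f"pics/{n}0.png",c["color"][:,:,::-1])
    print(n,c["fx"],c["cx"],c["cy"],np.round(c["R"],3).tolist(),np.round(c["t"],1), np.round(-np.array(c["R"]).T@c["t"]))
pickle.dump(d,open("c0.pkl","wb"));s=state();print(s)
E
```

```text
scene 387.3273816819901 245.62236448587475 186.9247165562812 [[0.092, 0.996, -0.006], [0.875, -0.084, -0.477], [-0.476, 0.039, -0.879]] [ -41.6 -525.7 1172.8] [1022.  -48.  779.]
top 372.1160770619539 256.0332579461296 182.11688386177312 [[-0.005, -1.0, -0.005], [-0.984, 0.006, -0.178], [0.178, 0.004, -0.984]] [ -4.5 629.2 727.9] [490. -11. 828.]
{'time': 0.1, 'joint_pos': array([ 1.02151168e+00,  2.07335178e-01,  1.54278147e+00,  1.41237809e-05,
        1.39353177e+00, -1.50483048e-01]), 'joint_velocities': array([-0.00046301, -0.00291005, -0.00417331,  0.00014027,  0.00078093,
       -0.00145841]), 'effort': array([-7.01070185e-04, -3.71861923e+01, -2.82295454e+01,  7.00486894e-02,
        3.10453051e-02, -5.29116505e-05]), 'tool_pos': array([222.92072838, 529.29542363, 229.42071933]), 'eef_rot': array([-6.22154476e-01, -3.07863765e+00,  3.02536695e-03]), 'contact_force': array([-0.44090575, -0.49836881,  0.06699521]), 'moment': array([-0.00250888,  0.01159724, -0.00400412]), 'grip_force': 0.0, 'opening': 93.9657015286113}
```

View pics/scene0.png

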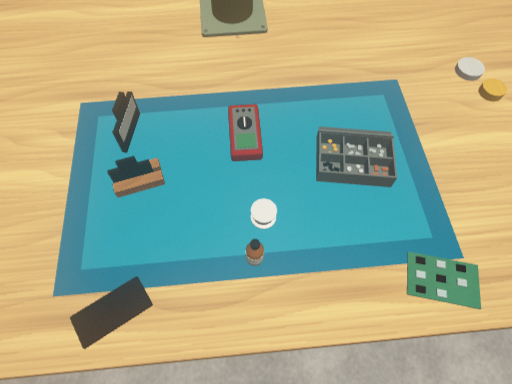

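View pics/top0.png

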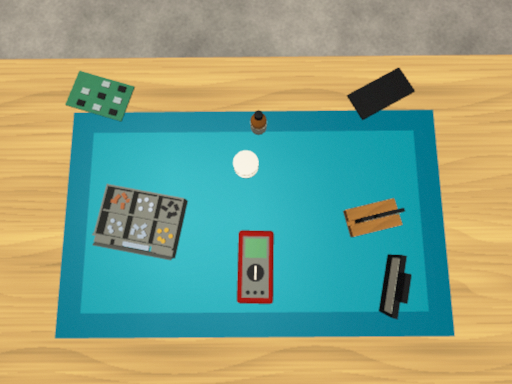

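The top view shows the stand with the holder at about (375,217), the rack at (140,222) with its slot on the lower edge, and the larger look-alike at (395,286). I'll enlarge the stand and the rack next.

```bash
python3 - <<'E'
import cv2,pickle,numpy as np
d=pickle.load(open("c0.pkl","rb"));t=d["top"]["color"][:,:,::-1];s=d["scene"]["color"][:,:,::-1]
def cr(i,x,y,w,h,k=4):return cv2.resize(i[y:y+h,x:x+w],None,fx=k,fy=k,interpolation=cv2.INTER_CUBIC)
a=np.hstack([cr(t,90,180,100,75),cr(t,335,190,100,75)]);b=np.hstack([cr(s,310,120,100,75),cr(s,95,140,100,75)])
cv2.imwrite("pics/crop0.png",np.vstack([a,b]))
E
```

```text
(no output)
```

View pics/crop0.png

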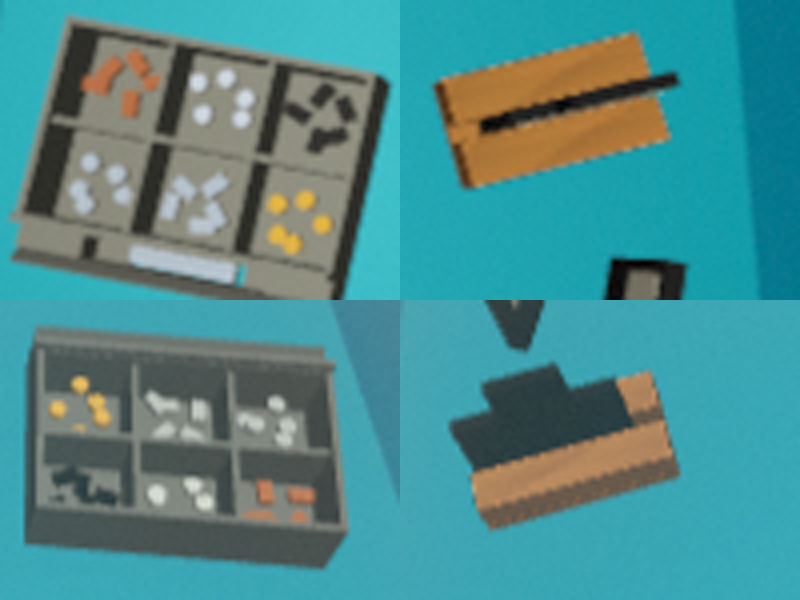

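The enlarged crops show the clip's white bar in the rack slot at about top (136,246), the wooden stand with the holder's dark strip, and the tab in the scene view at about (115,160)–(134,156). Next I cast rays for these points and compare them with the known sizes.

```bash
cat > h.py <<'E'
import numpy as np
def ray(c,p):
    R=np.array(c["R"]);t=np.array(c["t"]);o=-R.T@t
    return o,R.T@np.array([(p[0]-c["cx"])/c["fx"],(p[1]-c["cy"])/c["fy"],1])
def onz(c,p,z):
    o,d=ray(c,p);return o+d*(z-o[2])/d[2]
def proj(c,X):
    q=np.array(c["R"])@X+c["t"];return np.array([c["fx"]*q[0]/q[2]+c["cx"],c["fy"]*q[1]/q[2]+c["cy"]])
def tri(c1,p1,c2,p2):
    o1,d1=ray(c1,p1);o2,d2=ray(c2,p2)
    k=np.linalg.lstsq(np.c_[d1,-d2],o2-o1,rcond=None)[0]
    a,b=o1+k[0]*d1,o2+k[1]*d2;return (a+b)/2,np.linalg.norm(a-b)
E
python3 - <<'E'
import cv2,pickle,numpy as np
from h import *
np.set_printoptions(precision=1,suppress=True)
d=pickle.load(open("c0.pkl","rb"));T=d["top"];S=d["scene"]
def L(P,c,off,sub,z,n):
    Q=np.array([onz(c,((p[0]-sub[0])/4+off[0]-.375,(p[1]-sub[1])/4+off[1]-.375),z) for p in P])
    e=np.diff(np.r_[Q,Q[:1]],axis=0)[:,:2]
    print(n,Q[:,:2].tolist(),"len",np.linalg.norm(e,axis=1),"ang",np.degrees(np.arctan2(e[:,1],e[:,0])),"mean",Q.mean(0))
tl,tr,sl,sr=((90,180),(0,0)),((335,190),(400,0)),((310,120),(0,300)),((95,140),(400,300))
L([(447,82),(637,35),(670,138),(470,185)],T,*tr,26,"stand top")
L([(473,470),(662,425),(679,472),(490,528)],S,*sr,26,"stand scene front(top edge first 2)")
L([(130,246),(240,265),(236,284),(128,265)],T,*tl,20,"clip")
L([(70,17),(388,80)],T,*tl,44,"rack back top")
L([(25,535),(325,568)],S,*sl,0,"rack back bottom scene")
L([(12,213),(335,275)],T,*tl,50,"backwall top?")
L([(35,328),(325,350)],S,*sl,35,"lip? top edge")
L([(482,381),(557,364)],S,*sr,92,"tab scene")
L([(450,424),(617,378)],S,*sr,66,"plate top scene")
L([(480,125),(680,78)],T,*tr,66,"strip")
# color masks: stand
for n,c in d.items():
    hsv=cv2.cvtColor(c["color"],cv2.COLOR_RGB2HSV)
    x0=(335,190) if n=="top" else (95,140)
    w=hsv[x0[1]:x0[1]+75,x0[0]:x0[0]+100]
    m=((w[...,0]<20)&(w[...,1]>80)&(w[...,2]>90)).astype(np.uint8)
    k=cv2.findContours(m,0,2)[0];k=max(k,key=cv2.contourArea)
    if n=="top":
        b=cv2.boxPoints(cv2.minAreaRect(k))+np.array(x0)
        Q=np.array([onz(c,p,26) for p in b]);print("minrect",Q[:,:2].tolist(),Q.mean(0))
for a,n in (((375,217),"stand"),((140,222),"rack")):pass
E
```

```text
stand top [[571.9777681732265, -202.68571811081193], [596.9217984835707, -306.83710291094866], [541.2184241656811, -320.53079688715815], [516.8847553684593, -212.2655907407483]] len [107.1  57.4 111.   55.9] ang [ -76.5 -166.2  102.7    9.9] mean [ 556.8 -260.6   26. ]
stand scene front(top edge first 2) [[573.4016127381274, -308.97496633226405], [554.0965334701443, -204.152027261322], [585.6874221581788, -194.31585078885658], [611.061622401178, -297.1169896827923]] len [106.6  33.1 105.9  39.5] ang [ 100.4   17.3  -76.1 -162.5] mean [ 581.1 -251.1   26. ]
clip [[508.6394861125049, 280.4285258866635], [498.2572043653813, 220.7974720274511], [488.2536284434595, 222.483274194969], [498.5811234248255, 280.9121163252367]] len [60.5 10.1 59.3 10.1] ang [-99.9 170.4  80.   -2.8] mean [498.4 251.2  20. ]
rack back top [[629.5197183342018, 311.0871804222898], [594.4786127608943, 139.5892671552605]] len [175. 175.] ang [-101.5   78.5] mean [612.  225.3  44. ]
rack back bottom scene [[592.8501135091815, 150.1181986311708], [630.6549357666413, 316.6294309385207]] len [170.7 170.7] ang [  77.2 -
[... 314 characters left out ...]
. -101.] mean [488.5 256.2  35. ]
tab scene [[558.898150354164, -285.22837840588596], [551.9560182111766, -246.365952401727]] len [39.5 39.5] ang [100.1 -79.9] mean [ 555.4 -265.8   92. ]
plate top scene [[567.3778903332577, -309.4825088152334], [546.5174562194916, -220.76314895768272]] len [91.1 91.1] ang [103.2 -76.8] mean [ 556.9 -265.1   66. ]
strip [[545.8046729705187, -208.8768279796365], [569.2400616899354, -312.5093954694525]] len [106.2 106.2] ang [-77.3 102.7] mean [ 557.5 -260.7   66. ]
minrect [[571.5198297807434, -196.6546411767403], [598.7579427945607, -309.1505303972677], [541.2413151280448, -319.25835967049403], [514.6575856519922, -208.12870698522957]] [ 556.5 -258.3   26. ]
```

Sizes and angles agree. The holder is near (557,-265) with a yaw of about 13°, and the slot is near (498,252) with a yaw of about -11°. Moving toward the holder at height.

```bash
python3 -m handwheel '{"dp":[[-0.5,-0.5,0],[-1,-0.98,0],[-1,-0.98,0],[-1,-0.98,0],[-1,-0.98,0],[-1,-0.98,0],[-1,-0.98,0],[-1,-0.98,0],[-1,-0.98,0],[-1,-0.98,0],[-1,-0.98,0],[-1,-0.98,0],[-1,-0.98,0],[-1,-0.98,0],[-1,-0.98,0],[-1,-0.98,0]],"angular":[[0,0,0],[0,0,0],[0,0,0],[0,0,0],[0,0,0],[0,0,0],[0,0,0],[0,0,0],[0,0,0],[0,0,0],[0,0,0],[0,0,0],[0,0,0],[0,0,0],[0,0,0],[0,0,0]]}' 0 25
python3 -m handwheel '{"dp":[[-1,-0.98,0],[-1,-0.98,0],[-1,-0.98,0],[-1,-0.98,0],[-1,-0.98,0],[-1,-0.98,0],[-1,-0.98,0],[-1,-0.98,0],[-1,-0.98,0],[-1,-0.98,0],[-1,-0.98,0],[-1,-0.98,0],[-1,-0.98,0],[-1,-0.98,0],[-1,-0.98,0],[-0.3,-0.2,0]],"angular":[[0,0,0],[0,0,0],[0,0,0],[0,0,0],[0,0,0],[0,0,0],[0,0,0],[0,0,0],[0,0,0],[0,0,0],[0,0,0],[0,0,0],[0,0,0],[0,0,0],[0,0,0],[0,0,0]]}'
python3 -m handwheel '{"dp":[[0,0,0],[0,0,0.4],[0,0,0.4],[0,0,0.4],[0,0,0.4],[0,0,0.4],[0,0,0.4],[0,0,0.4],[0,0,0.4],[0,0,0.4],[0,0,0.4],[0,0,0.4],[0,0,0],[0,0,0],[0,0,0]],"angular":[[0,0,0.5],[0,0,1],[0,0,1],[0,0,1],[0,0,1],[0,0,1],[0,0,1],[0,0,1],[0,0,1],[0,0,1],[0,0,1],[0,0,1],[0,0,1],[0,0,1],[0,0,0]]}'
cat > st.py <<'E'
from bench import *
import numpy as np
from scipy.spatial.transform import Rotation as Ro
def show():
    s=state();M=Ro.from_rotvec(s["eef_rot"]).as_matrix()
    print("t",round(s["time"],2),"p",np.round(s["tool_pos"],1),"x",np.round(M[:,0],3),"yang",round(np.degrees(np.arctan2(M[1,1],M[0,1])),2),"z",np.round(M[:,2],3),"F",np.round(s["contact_force"],1),"M",np.round(s["moment"],2),"op",round(s["opening"],1),"g",round(s["grip_force"],1));return s,M
E
python3 -c "
from st import *
s,M=show();print((M.T@(np.array([557,-265,105])-s['tool_pos'])/20).round(2))
import cv2
from h import *
for n in('scene','top'):
    c=camera(n);cv2.imwrite(f'pics/{n}1.png',c['color'][:,:,::-1])
    o=(355,180) if n=='top' else (85,110)
    o=(330,180) if n=='top' else (85,110)
    globals()[n]=cv2.resize(c['color'][o[1]:o[1]+100,o[0]:o[0]+100,::-1],None,fx=4,fy=4,interpolation=cv2.INTER_CUBIC)
cv2.imwrite('pics/c1.png',np.hstack([top,scene]))"
```

```text
time: 2.1
tool_pos: [390.6, 127.8, 230.3]
eef_rot: [-0.623, -3.079, 0.001]
contact_force: [-0.2, 0.4, 1.1]
opening: 93.9
grip_force: 0.0
time: 4.1
tool_pos: [556.6, -265.6, 230.0]
eef_rot: [-0.625, -3.078, -0.0]
contact_force: [0.2, 0.1, -0.2]
opening: 93.9
grip_force: 0.0
time: 5.98
tool_pos: [556.8, -262.9, 142.6]
eef_rot: [-1.951, -2.462, -0.0]
contact_force: [0.5, -0.2, -0.3]
opening: 94.2
grip_force: 0.0
t 5.97 p [ 556.8 -262.9  142.6] x [-0.229  0.974  0.001] yang 13.21 z [-0.  0. -1.] F [ 0.5 -0.2 -0.3] M [-0.03  0.08  0.03] op 94.2 g 0.0
[-0.11 -0.01  1.88]
```

View pics/c1.png

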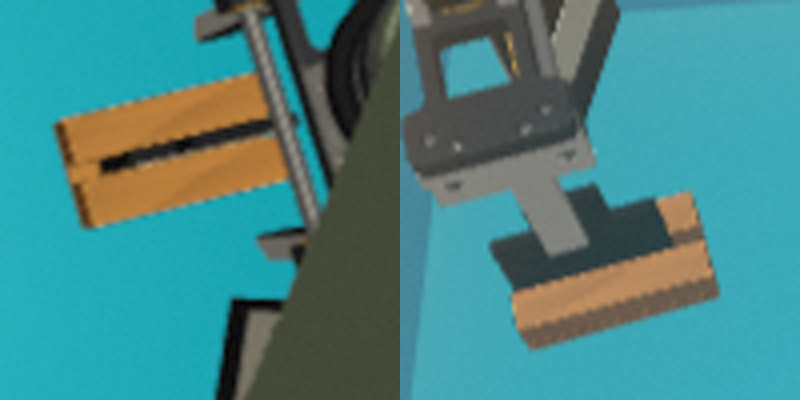

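The open fingers straddle the tab: the near finger covers the tab's middle in the scene view, at about (225,165) in full-picture pixels, and the strip lies midway between the two fingers in the top view. Descending and closing gently.

```bash
python3 -m handwheel '{"dp":[[-0.1,0,0.5],[0,0,0.6],[0,0,0.6],[0,0,0.6],[0,0,0.4],[0,0,0.18],[0,0,0]],"angular":[[0,0,0],[0,0,0],[0,0,0],[0,0,0],[0,0,0],[0,0,0],[0,0,0]]}' 0 15
python3 -m handwheel '{"dp":[[0,0,0],[0,0,0],[0,0,0],[0,0,0],[0,0,0],[0,0,0],[0,0,0],[0,0,0]],"angular":[[0,0,0],[0,0,0],[0,0,0],[0,0,0],[0,0,0],[0,0,0],[0,0,0],[0,0,0]]}' 1 15
python3 -c "from st import *
show()"
```

```text
time: 6.95
tool_pos: [557.6, -266.0, 84.7]
eef_rot: [-1.952, -2.461, 0.0]
contact_force: [0.7, -0.1, 0.1]
opening: 94.0
grip_force: 0.0
time: 7.95
tool_pos: [557.6, -266.0, 84.8]
eef_rot: [-1.952, -2.461, 0.0]
contact_force: [0.7, 0.2, 0.1]
opening: 17.5
grip_force: 0.0
t 7.95 p [ 557.6 -266.    84.8] x [-0.228  0.974  0.   ] yang 13.15 z [-0.  0. -1.] F [0.7 0.2 0.1] M [-0.06  0.08  0.01] op 17.5 g 0.0
```

```bash
python3 -m handwheel '{"dp":[[0,0,0],[0,0,0],[0,0,0],[0,0,0]],"angular":[[0,0,0],[0,0,0],[0,0,0],[0,0,0]]}'
python3 -c "from st import *
show()"
```

```text
time: 8.45
tool_pos: [558.3, -265.9, 84.9]
eef_rot: [1.952, 2.46, 0.002]
contact_force: [3.8, 0.5, -3.0]
opening: 7.9
grip_force: 15.0
t 8.45 p [ 558.3 -265.9   84.9] x [-0.228  0.974 -0.   ] yang 13.15 z [ 0.002  0.    -1.   ] F [ 3.8  0.5 -3. ] M [ 0.17 -0.9  -0.04] op 7.9 g 15.0
```

Gripped at 7.9 mm opening. Lifting straight up with a slightly firmer grip.

```bash
python3 -m handwheel '{"dp":[[0,0,0],[0,0,-0.3],[0,0,-0.4],[0,0,-0.4],[0,0,-0.5],[0,0,-0.7],[0,0,-0.7],[0,0,-0.7],[0,0,-0.7],[0,0,-0.4],[0,0,0],[0,0,0]],"angular":[[0,0,0],[0,0,0],[0,0,0],[0,0,0],[0,0,0],[0,0,0],[0,0,0],[0,0,0],[0,0,0],[0,0,0],[0,0,0],[0,0,0]]}' 1 25
python3 -c "
from st import *
s,M=show();print((M.T@(np.array([498,252,180])-s['tool_pos'])/20).round(2))
import cv2
for n in('scene','top'):
    c=camera(n);cv2.imwrite(f'pics/{n}2.png',c['color'][:,:,::-1])
    o=(330,160) if n=='top' else (60,90)
    globals()[n]=cv2.resize(c['color'][o[1]:o[1]+100,o[0]:o[0]+100,::-1],None,fx=4,fy=4,interpolation=cv2.INTER_CUBIC)
cv2.imwrite('pics/c2.png',np.hstack([top,scene]))"
```

```text
time: 9.95
tool_pos: [557.2, -265.8, 180.2]
eef_rot: [-1.952, -2.46, 0.0]
contact_force: [-0.1, 0.1, -1.0]
opening: 7.9
grip_force: 25.0
t 9.95 p [ 557.2 -265.8  180.2] x [-0.227  0.974  0.001] yang 13.15 z [-0.001  0.001 -1.   ] F [-0.1  0.1 -1. ] M [-0.1   0.02  0.01] op 7.9 g 25.0
[25.88  3.01  0.03]
```

View pics/c2.png

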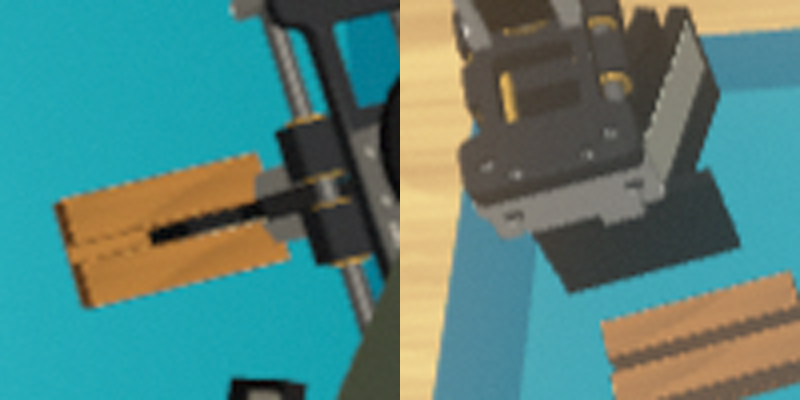

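The holder is clear of the stand, hanging upright, with its lower edge from about (102,163) to (145,150) in the scene view. Carrying it to above the rack and turning it 24°.

```bash
python3 -m handwheel '{"dp":[[0.4,0.1,0],[0.8,0.1,0],[1,0.12,0],[1,0.12,0],[1,0.12,0],[1,0.12,0],[1,0.12,0],[1,0.12,0],[1,0.12,0],[1,0.12,0],[1,0.12,0],[1,0.12,0],[1,0.12,0],[1,0.12,0],[1,0.12,0]],"angular":[[0,0,0],[0,0,0],[0,0,0],[0,0,0],[0,0,0],[0,0,0],[0,0,0],[0,0,0],[0,0,0],[0,0,0],[0,0,0],[0,0,0],[0,0,0],[0,0,0],[0,0,0]]}'
python3 -m handwheel '{"dp":[[1,0.12,0],[1,0.12,0],[1,0.12,0],[1,0.12,0],[1,0.12,0],[1,0.12,0],[1,0.12,0],[1,0.12,0],[1,0.12,0],[1,0.12,0],[1,0.12,0],[0.5,0,0],[0.2,0,0],[0,0,0],[0,0,0],[0,0,0],[0,0,0],[0,0,0],[0,0,0],[0,0,0]],"angular":[[0,0,0],[0,0,0],[0,0,0],[0,0,0],[0,0,0],[0,0,0],[0,0,0],[0,0,0],[0,0,0],[0,0,0],[0,0,0],[0,0,0],[0,0,1],[0,0,1],[0,0,1],[0,0,1],[0,0,1],[0,0,1],[0,0,0],[0,0,0]]}'
python3 -c "
from st import *
from h import *
s,M=show();print((M.T@(np.array([498,252,180])-s['tool_pos'])/20).round(2))
import cv2,pickle
D={}
for n in('scene','top'):
    c=camera(n);cv2.imwrite(f'pics/{n}3.png',c['color'][:,:,::-1]);D[n]=c
    if n=='scene':
        a,b=onz(c,(101.6,162.6),101),onz(c,(144.6,150.4),101);print('held at lift',a,b,(a+b)/2,np.linalg.norm(a-b),np.degrees(np.arctan2(*(b-a)[[1,0]])))
    o=(70,155) if n=='top' else (310,80)
    globals()[n]=cv2.resize(c['color'][o[1]:o[1]+110,o[0]:o[0]+100,::-1],None,fx=4,fy=4,interpolation=cv2.INTER_CUBIC)
pickle.dump(D,open('c3.pkl','wb'))
cv2.imwrite('pics/c3.png',np.hstack([top,scene]))"
```

```text
time: 11.92
tool_pos: [527.1, 19.8, 180.8]
eef_rot: [1.953, 2.461, 0.0]
contact_force: [0.8, -1.2, -1.1]
opening: 8.0
grip_force: 25.0
time: 14.42
tool_pos: [499.8, 252.4, 180.8]
eef_rot: [2.421, 2.003, -0.0]
contact_force: [-0.5, 0.6, -1.4]
opening: 8.1
grip_force: 25.0
t 14.43 p [499.8 252.4 180.8] x [ 0.187  0.982 -0.   ] yang -10.8 z [-0. -0. -1.] F [-0.5  0.6 -1.4] M [-0.05  0.06 -0.02] op 8.1 g 25.0
[-0.04 -0.08  0.04]
held at lift [ 569.01185328 -309.58450182  101.        ] [ 547.07570741 -221.8547874   101.        ] [ 558.04378035 -265.71964461  101.        ] 90.43062141046704 104.03852835704947
```

View pics/c3.png

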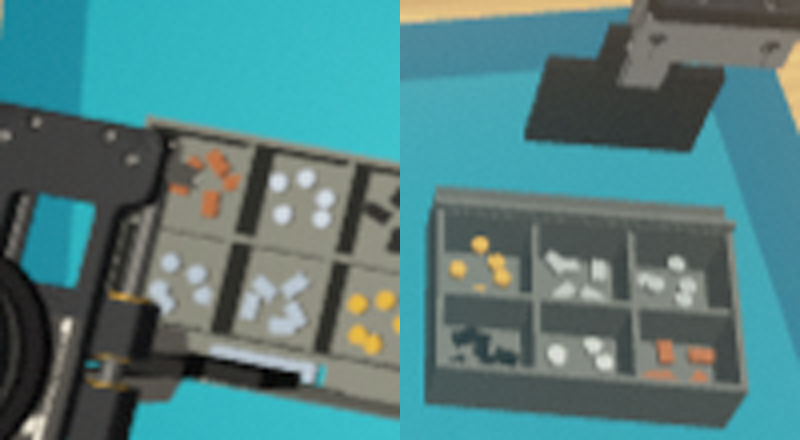

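In the top view the plate hangs just in front of the clip (at about (135,247)), and in the scene view it is above the lip and parallel to it. Lowering to just above the back wall to compare the two close up.

```bash
python3 -m handwheel '{"dp":[[0,-0.15,0.4],[0,0,0.6],[0,0,0.6],[0,0,0.5],[0,0,0.2],[0,0,0],[0,0,0]],"angular":[[0,0,0],[0,0,0],[0,0,0],[0,0,0],[0,0,0],[0,0,0],[0,0,0]]}'
python3 -c "
from st import *
s,M=show()
import cv2,pickle
D={}
for n in('scene','top'):
    c=camera(n);cv2.imwrite(f'pics/{n}4.png',c['color'][:,:,::-1]);D[n]=c
    o=(90,200) if n=='top' else (310,85)
    globals()[n]=cv2.resize(c['color'][o[1]:o[1]+75,o[0]:o[0]+100,::-1],None,fx=8,fy=8,interpolation=cv2.INTER_CUBIC)
pickle.dump(D,open('c4.pkl','wb'))
cv2.imwrite('pics/c4t.png',top);cv2.imwrite('pics/c4s.png',scene)"
```

```text
time: 15.4
tool_pos: [497.3, 253.1, 135.3]
eef_rot: [2.421, 2.001, 0.001]
contact_force: [0.5, 0.5, 0.3]
opening: 7.8
grip_force: 25.0
t 15.4 p [497.3 253.1 135.3] x [0.188 0.982 0.   ] yang -10.85 z [ 0.001  0.    -1.   ] F [0.5 0.5 0.3] M [-0.05  0.03 -0.02] op 7.8 g 25.0
```

View pics/c4t.png

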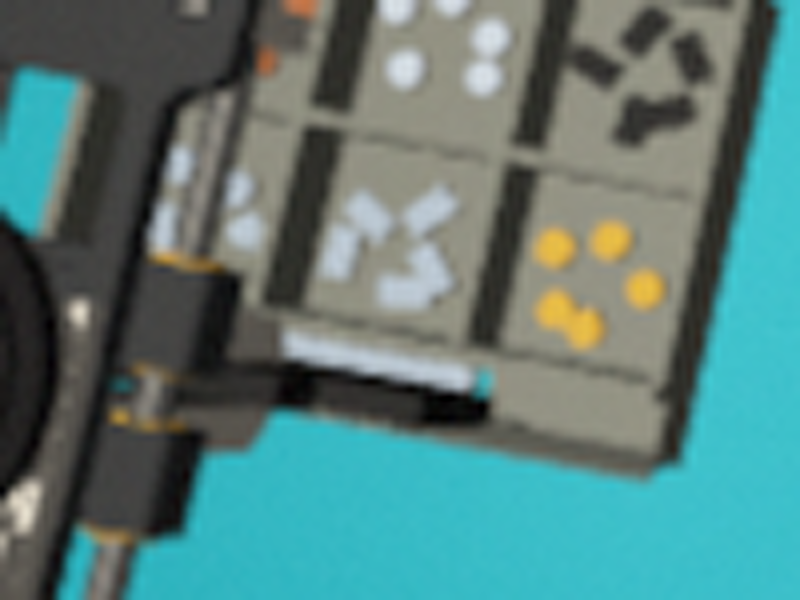

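View pics/c4s.png

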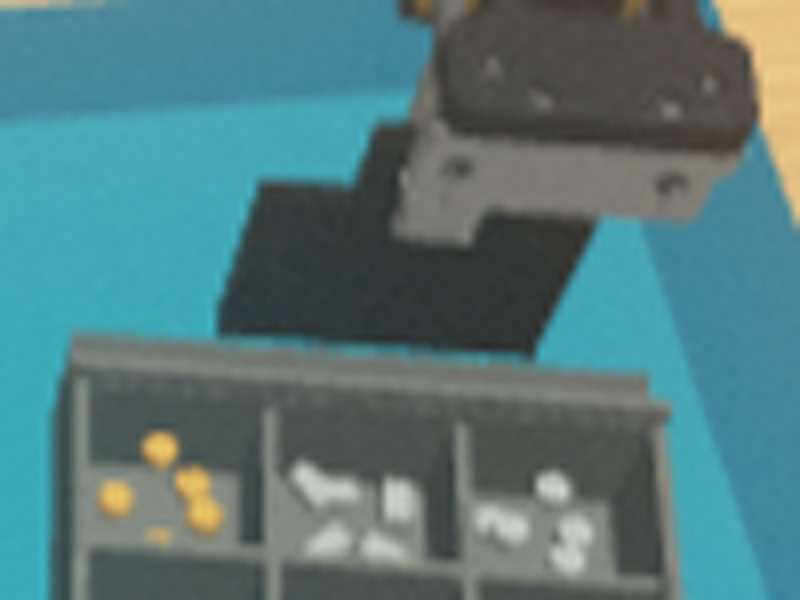

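Top view: the plate's lower right end is at about (151,251), just in front of the visible clip bar, and the plate is parallel to the lip. Scene view: the plate's lower edge runs (337,127)–(377,129), above the lip edge at (319,127)–(391,132). Next I compute its offset in rack axes from both views.

```bash
python3 - <<'E'
import pickle,numpy as np
from h import *
np.set_printoptions(precision=1,suppress=True)
D=pickle.load(open("c4.pkl","rb"));T,S=D["top"],D["scene"]
a=np.radians(-11);ex=np.array([np.cos(a),np.sin(a)]);ey=np.array([-ex[1],ex[0]])
def q(c,p,o,z,k=8):
    P=onz(c,(p[0]/k+o[0]-.44,p[1]/k+o[1]-.44),z)[:2]-[498,252];return np.array([P@ex,P@ey])
s=(310,85);t=(90,200)
for n,c,o,z,ps in [("plate bottom back face S",S,s,56.5,[(220,333),(533,355)]),("lip top S",S,s,35,[(75,335),(648,375)]),
 ("backwall top rear edge S",S,s,50,[(80,378),(668,412)]),("backwall top front edge S",S,s,50,[(80,366),(665,402)]),("rack back top inner S",S,s,44,[]),
 ("lip outer top T",T,t,35,[(490,445),(650,475)]),("backwall top rear T",T,t,50,[(350,312),(655,383)]),
 ("clip T visible",T,t,20,[(283,335),(470,372),(468,390)]),
 ("plate bottom right back T",T,t,56.5,[(490,400),(488,415)]),("plate top right T",T,t,116.5,[(430,398),(425,422)])]:
    for p in ps: print(n,q(c,p,o,z))
E
```

```text
plate bottom back face S [  1.3 -43.2]
plate bottom back face S [ 0.7 46.4]
lip top S [-10.8 -81.6]
lip top S [-12.1  86.9]
backwall top rear edge S [ 16.4 -82.3]
backwall top rear edge S [12.4 85.9]
backwall top front edge S [ 12.  -82.4]
backwall top front edge S [ 8.9 85.4]
lip outer top T [-11.4 -41.8]
lip outer top T [-11.1 -84.7]
backwall top rear T [15.8 -2.3]
backwall top rear T [ 12.8 -84.1]
clip T visible [ 5.5 23.8]
clip T visible [  5.3 -27.9]
clip T visible [  0.6 -28.5]
plate bottom right back T [  1.1 -45.1]
plate bottom right back T [ -2.7 -45.4]
plate top right T [  2.1 -47.8]
plate top right T [ -3.5 -47.9]
```

The slot centre estimates cluster about 2–3 mm behind the plate, so I shift 2 mm rearward. The lip's lead-in covers the remainder. Then I go down gently, watching the force.

```bash
python3 -m handwheel '{"dp":[[0,0.1,0],[0,0,0.15],[0,0,0.15],[0,0,0.15],[0,0,0]],"angular":[[0,0,0],[0,0,0],[0,0,0],[0,0,0],[0,0,0]]}'
python3 -c "from st import *
show()"
```

```text
time: 16.12
tool_pos: [498.4, 252.5, 125.3]
eef_rot: [-2.421, -2.001, 0.002]
contact_force: [0.4, -0.2, -0.9]
opening: 7.9
grip_force: 25.0
t 16.12 p [498.4 252.5 125.3] x [ 0.188  0.982 -0.   ] yang -10.85 z [-0.001 -0.    -1.   ] F [ 0.4 -0.2 -0.9] M [-0.06  0.08 -0.01] op 7.9 g 25.0
```

```bash
python3 -m handwheel '{"dp":[[0,0,0.15],[0,0,0.15],[0,0,0.15],[0,0,0.15],[0,0,0]],"angular":[[0,0,0],[0,0,0],[0,0,0],[0,0,0],[0,0,0]]}'
python3 -c "from st import *
show()"
```

```text
time: 16.75
tool_pos: [498.5, 252.5, 113.4]
eef_rot: [-2.421, -2.001, 0.001]
contact_force: [-0.9, -0.2, -1.1]
opening: 7.9
grip_force: 25.0
t 16.75 p [498.5 252.5 113.4] x [ 0.188  0.982 -0.   ] yang -10.85 z [-0.001 -0.    -1.   ] F [-0.9 -0.2 -1.1] M [-0.05  0.09 -0.01] op 7.9 g 25.0
```

```bash
python3 -m handwheel '{"dp":[[0,0,0.1],[0,0,0.1],[0,0,0.1],[0,0,0]],"angular":[[0,0,0],[0,0,0],[0,0,0],[0,0,0]]}'
python3 -c "from st import *
show()"
python3 -m handwheel '{"dp":[[0,0,0.1],[0,0,0.1],[0,0,0.05],[0,0,0]],"angular":[[0,0,0],[0,0,0],[0,0,0],[0,0,0]]}'
python3 -c "from st import *
show()"
```

```text
time: 17.25
tool_pos: [498.6, 252.5, 107.6]
eef_rot: [-2.421, -2.001, 0.001]
contact_force: [0.2, 0.2, -0.8]
opening: 7.9
grip_force: 25.0
t 17.25 p [498.6 252.5 107.6] x [ 0.188  0.982 -0.   ] yang -10.85 z [-0.001 -0.    -1.   ] F [ 0.2  0.2 -0.8] M [-0.1   0.03 -0.07] op 7.9 g 25.0
time: 17.75
tool_pos: [498.7, 252.5, 102.7]
eef_rot: [-2.421, -2.001, 0.0]
contact_force: [-0.3, 0.9, -0.0]
opening: 7.5
grip_force: 25.0
t 17.75 p [498.7 252.5 102.7] x [ 0.188  0.982 -0.   ] yang -10.85 z [-0. -0. -1.] F [-0.3  0.9 -0. ] M [-0.08  0.06  0.02] op 7.5 g 25.0
```

Inside the slot with no side load. Pressing down onto the clip.

```bash
python3 -m handwheel '{"dp":[[0,0,0.1],[0,0,0.1],[0,0,0.1],[0,0,0]],"angular":[[0,0,0],[0,0,0],[0,0,0],[0,0,0]]}' 1 32
python3 -c "from st import *
show()"
python3 -m handwheel '{"dp":[[0,0,0.1],[0,0,0.05],[0,0,0]],"angular":[[0,0,0],[0,0,0],[0,0,0]]}'
python3 -c "from st import *
show()"
```

```text
time: 18.25
tool_pos: [498.9, 252.6, 97.1]
eef_rot: [2.421, 2.001, 0.0]
contact_force: [-0.6, 0.2, 2.7]
opening: 7.8
grip_force: 32.0
t 18.25 p [498.9 252.6  97.1] x [0.188 0.982 0.   ] yang -10.85 z [ 0.  0. -1.] F [-0.6  0.2  2.7] M [-0.11  0.32  0.05] op 7.8 g 32.0
time: 18.62
tool_pos: [498.9, 252.6, 94.1]
eef_rot: [2.421, 2.001, 0.0]
contact_force: [-0.8, -0.6, 3.5]
opening: 7.9
grip_force: 32.0
t 18.62 p [498.9 252.6  94.1] x [0.188 0.982 0.   ] yang -10.85 z [ 0.  0. -1.] F [-0.8 -0.6  3.5] M [-0.19  0.43 -0.  ] op 7.9 g 32.0
```

```bash
python3 -m handwheel '{"dp":[[0,0,0.05],[0,0,0.05],[0,0,0]],"angular":[[0,0,0],[0,0,0],[0,0,0]]}'
python3 -c "from st import *
show()"
python3 -m handwheel '{"dp":[[0,0,0.04],[0,0,0]],"angular":[[0,0,0],[0,0,0]]}'
python3 -c "from st import *
show()"
```

```text
time: 19.0
tool_pos: [499.0, 252.7, 92.1]
eef_rot: [2.421, 2.001, 0.001]
contact_force: [-1.4, -0.7, 5.1]
opening: 7.5
grip_force: 32.0
t 19.0 p [499.  252.7  92.1] x [0.188 0.982 0.   ] yang -10.85 z [ 0.  0. -1.] F [-1.4 -0.7  5.1] M [-0.21  0.47 -0.  ] op 7.5 g 32.0
time: 19.25
tool_pos: [499.0, 252.7, 91.4]
eef_rot: [2.421, 2.001, 0.0]
contact_force: [-1.2, -1.1, 6.0]
opening: 7.5
grip_force: 32.0
t 19.25 p [499.  252.7  91.4] x [0.188 0.982 0.   ] yang -10.85 z [ 0.  0. -1.] F [-1.2 -1.1  6. ] M [-0.23  0.54 -0.02] op 7.5 g 32.0
```

```bash
python3 -m handwheel '{"dp":[[0,0,0.03],[0,0,0]],"angular":[[0,0,0],[0,0,0]]}'
python3 -m handwheel '{"dp":[[0,0,0.03],[0,0,0]],"angular":[[0,0,0],[0,0,0]]}'
python3 -c "from st import *
show()"
```

```text
time: 19.5
tool_pos: [498.9, 252.7, 90.8]
eef_rot: [2.421, 2.001, 0.0]
contact_force: [-1.4, -0.3, 6.6]
opening: 7.8
grip_force: 32.0
time: 19.75
tool_pos: [499.0, 252.6, 90.7]
eef_rot: [2.421, 2.001, 0.0]
contact_force: [-2.4, -1.2, 8.6]
opening: 7.9
grip_force: 32.0
t 19.75 p [499.  252.6  90.7] x [0.188 0.982 0.   ] yang -10.85 z [ 0.  0. -1.] F [-2.4 -1.2  8.6] M [-0.32  0.78 -0.05] op 7.9 g 32.0
```

The floor is being felt. A little more press for margin.

```bash
python3 -m handwheel '{"dp":[[0,0,0.04],[0,0,0]],"angular":[[0,0,0],[0,0,0]]}'
python3 -m handwheel '{"dp":[[0,0,0.03],[0,0,0]],"angular":[[0,0,0],[0,0,0]]}'
python3 -c "
from st import *
s,M=show()
import cv2
for n in('scene','top'):
    c=camera(n);cv2.imwrite(f'pics/{n}5.png',c['color'][:,:,::-1])
    o=(90,190) if n=='top' else (310,85)
    globals()[n]=cv2.resize(c['color'][o[1]:o[1]+90,o[0]:o[0]+100,::-1],None,fx=4,fy=4,interpolation=cv2.INTER_CUBIC)
cv2.imwrite('pics/c5.png',np.hstack([top,scene]))"
```

```text
time: 20.0
tool_pos: [499.0, 252.6, 90.7]
eef_rot: [2.421, 2.001, 0.0]
contact_force: [-4.8, -1.6, 12.6]
opening: 7.9
grip_force: 32.0
time: 20.25
tool_pos: [499.0, 252.6, 90.6]
eef_rot: [2.421, 2.001, 0.0]
contact_force: [-5.3, -2.0, 15.1]
opening: 7.6
grip_force: 32.0
t 20.25 p [499.  252.6  90.6] x [ 0.188  0.982 -0.   ] yang -10.85 z [ 0. -0. -1.] F [-5.3 -2.  15.1] M [-0.46  1.33  0.03] op 7.6 g 32.0
```

View pics/c5.png

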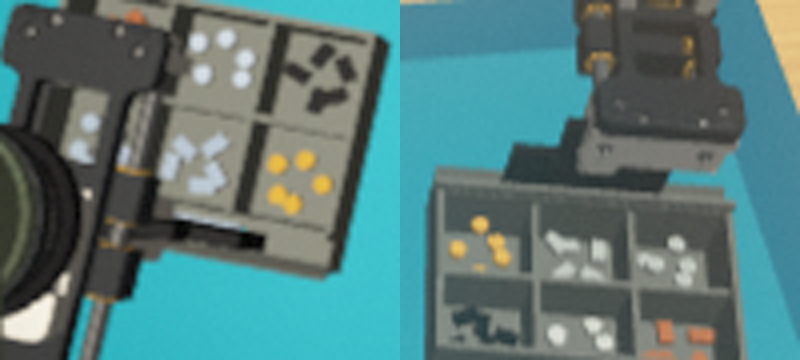

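The plate sits behind the lip, with the clip seen just behind it in the top view at about (145,245). Its bottom is at about z = 12 mm, the contact is firm at 15 N and the grip is holding. Handing in.

```bash
python3 -c "from bench import *
print(hand_in())"
```

```text
the job is handed in; nothing more can be done
None
```

I put the label holder in the rack slot, card facing out, and handed the job in at about 20 s with it pressed home on the clip (about 15 N down) and still held at a 32 N grip; the meter, spool and bottle were not touched.

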